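Shut and lock the packed tool case on the jeweller's bench

TASK

The tool case on the bench is packed. Close its lid fully, then turn the steel catch in front of it clockwise until it clicks over and its tongue points straight in over the lid. Leave the loose things standing around the case where they are.

Things in the scene. Friction and masses are not known exactly. Their poses are not given: they have to be found in the camera images.
- case: Wooden tool case fixed to the bench at some yaw, 140 mm deep (its x) by 200 mm wide (its y), walls 60 mm high, 8 mm thick, packed with a wooden ring clamp and a steel block, both below the rim. Origin: under the tray's centre, on the bench; x points from the front (catch side) to the hinge side, z up. A wooden post 50 x 60 x 60 mm against its front carries the catch.
- lid (a joint): Angle (rad) of the case's wooden lid: 0 = fully shut on the rim, growing as its front edge swings up and back, to 1.9. Starts at 0.8 to 1.45. The lid is 140 mm from hinge to front edge, 200 mm wide, 10 mm thick, 0.25 kg, no handle; a stiff hinge (0.3 N m) holds it at any angle. Shut, its top is 70 mm above the bench.
- lid_hinge (a point): Hinge line of the lid at mid-width, at the lid's underside: 70 mm along case x from the case's origin, 60 mm above the bench. Its frame turns with the lid: x away from the free edge, z out of the lid's outer face.
- lid_edge (a point): Middle of the lid's free front edge, on the outer (upper) face, 140 mm from the hinge line. Axes as lid_hinge.
- catch (a joint): Angle (rad) of the steel turn catch, growing clockwise seen from above. An over-centre spring holds it at its stops, 0 (open: tongue 1.2 rad anticlockwise from case x, to the case's +y side) and 1.2 (locked: tongue along case x, over the lid's front edge). It resists with about 0.15 N m at first; past the middle (0.6) it snaps on by itself.
- catch_grip (a point): Point on the catch's upright axis, 107 mm above the bench, 98 mm in front of the case's origin: the height to grip. The grip is a steel bar 64 mm long, 12 mm thick, 80 to 114 mm above the bench, centred on the axis, in line with the tongue. Frame: as the case's when the catch is at 0, turning with it; the bar lies 1.2 rad anticlockwise from its x.
- catch_tip (a point): Middle of the top of the catch's tongue near its end, 55 mm from the catch's axis, 78 mm above the bench. The tongue is 18 mm wide and 6 mm thick.
- jar: Bystander: round glass jar with a steel cap, 68 mm across, 85 mm tall, to the left of the case, loose. Origin: centre of its underside.
- tape: Bystander: roll of tape lying flat, 84 mm across, 22 mm tall, left of the case's front, loose. Origin: centre of its underside.
- hammer: Bystander: hammer about 200 mm long lying on the bench right of the case, loose. Origin: middle of its length, on the bench.
- bench_block: Bystander: square steel bench block 80 x 80 x 22 mm behind the case, loose. Origin: centre of its underside.
- wax: Bystander: rounded yellow-brown lump of wax 70 x 50 x 35 mm behind the case, loose. Origin: centre of its underside.

How it is judged:
On the way, in this order (a step that is already met when the one before it is completed fails the run):
1. the lid is fully shut while the catch is still open (value of joint lid below 0.05 rad and value of joint catch below 0.5 rad), for 0.2 s.
2. the catch has clicked over, with the lid shut (value of joint lid below 0.05 rad and value of joint catch above 1.05 rad), for 0.2 s.
At the end, for the whole second after the job is handed in: The lid is shut (within 0.05 rad) and the catch has clicked over to its locked stop (beyond 1.05 rad; the stop is at 1.2), no longer turning (all of step 2 and velocity of joint catch between -0.1 and 0.1 rad/s); the robot touches nothing.
It fails at once if a loose thing beside or behind the case (jar, tape, hammer, bench block, wax) is moved by more than 30 mm (distance of any of jar, tape, hammer, bench_block, wax from where it was at the start of the episode above 0.03 m).
It also fails if it takes over 43 s, if anything falls off the work surface, if the arm or the gripper's body presses on something with over 40 N, if the wrist force passes 120 N, or if a joint passes its speed limit or range.

ROBOT

A 6-joint arm with a two-finger parallel gripper is mounted at the origin on the work surface. World frame = base frame: x ahead of the robot, y to its left, z up, the work surface at z = 0. Lengths are in m, angles in rad, forces in N, time in s.
With the tool pointing down it reaches from about 0.35 to 0.85 m from the base axis. Payload 8.1 kg.
Tool frame: the origin (TCP) lies on the centre line of the jaws, within the pads' length; the fingertips stand 17 mm ahead of it and the grasp point (between the pads) lies 2 mm behind it; z points along the fingers, y is the line along which they close (so a half turn about z gives the same grasp; the last joint's range is limited). The gripper opens to 93 mm and grips with 3 to 60 N. Pads are 15 mm wide; open, the fingers measure 128 mm over their backs; the gripper's body (75 mm by 188 mm) begins 65 mm behind the grasp point.
Start: joints at [-1.274, 0.13, 1.488, -0, 1.523, -0.085], TCP at [0.224, -0.557, 0.236] pointing down, gripper open.
Joint ranges: [-2.96, 2.96], [-0.89, 2.26], [0.02, 2.5], [-1.34, 4.48], [0, 2.73], [-2.66, 2.66]. Speed limits (rad/s): [2.39, 2.39, 2.79, 3.14, 3.14, 3.14].

INTERFACE

Orientations are given as a rotation vector (axis times angle).
In Python, from plant import telemetry, viewer, order gives the robot as it stands.
- The arm moves only by the tool send_rows, never from a script. Its argument "plan" is a list that holds one entry, the list of rows, each a list of 5 numbers: the closure, from -1 (fully open) to 1 (shut), then the shift along the world's x, y, z normalised to -1 to 1, where 1 is 0.2 m, then the turn about the world's z normalised to -1 to 1, where 1 is 60 degrees. A call has 1 to 20 rows; each row is the pose to reach, as a shift and turn from the pose commanded when the call began; what a row does not reach only later rows make up. A row lasts 1/12 s, in which the tool goes at most 41.7 mm and 7.16 degrees, less where a joint would pass 70% of its speed; a pose out of reach is approached as far as the arm can. A call with a number of a shift or a turn outside -1 to 1 is refused whole. A call with a gripper value outside its range is refused whole. The fingers move at their own pace and stop on an object; "force" is the grip in N (left out, the last holds). Time passes only in rows, so rows that repeat a pose let the fingers close. It gives the time, the measured TCP pose, the force, the opening and the grip force at its end, in the units of the state.
- telemetry.read_state(): the state, without advancing time (a new reading comes with each control period).
- viewer.read_camera(name): name is "scene" or "side" or "wrist"; returns (picture, depth): 480x640x3 uint8, blue, green, red; 480x640 float32, m along the optical axis (not along the pixel's ray), 0 where there is no reading.
- viewer.calibration(name): a dict with "camera_matrix" (3x3 intrinsics, pixels), "extrinsics" (4x4, takes a point from camera to world coordinates); the wrist camera has in their place "hand_eye" (4x4, takes a point from camera to tool coordinates, whose origin is the TCP and whose axes are the flange's). Camera axes: x right, y up, looking along -z (the intrinsics and any distortion apply to the point x, -y, -z); pixel columns grow to the right and rows downward; lengths in m; the calibration is good to about 2 mm. A picture is of the moment at which its call begins: read the wrist's pose just before it. calibration takes no time and is no camera call.
- order.close_job(): hands the job in; it is judged then, once.
The state is a dict: "t": time; "q": joint angles; "dq": joint speeds; "joint_torque": joint torques, N m; "tool_pos": TCP position; "orientation": TCP orientation; "force": force on the tool from outside, world axes, zero at the start; "wrist_torque": the same for the moment, N m; "opening": finger opening in m; "gripper_force": force on a finger pad.
Only numpy, scipy, OpenCV 4.12 (cv2) and the standard library are available. Lean on these libraries where they do the work, as an engineer would, in place of code of your own. Each camera call takes 0.05 s, during which the arm holds its last target. There are 200 camera calls.

## Working session

There is one attempt and no reset: what is moved stays moved. The work goes in short steps, Python scripts to look and compute and a tool call to move; the robot and the scene stay as the last step left them, time stands still between calls to the robot, and variables do not carry over. Pictures are saved under pics/ and viewed, at most 10 in all, crops included, and the job is handed in when it is done.

Besides the shell and the picture viewer there is one more tool, called as name(argument=value, ...), one argument or row to a line, values as JSON. send_rows: Moves the arm, as the interface text tells. Scaled input: -1 to 1 covers 0.2 m each way for a shift and 60 degrees each way for a turn. Its arguments: {"type":"object","properties":{"plan":{"type":"array"},"force":{"type":"number"}},"required":["plan"]}

```bash
mkdir -p pics
cat > h.py <<'E'
import numpy as np,cv2
from plant import telemetry,viewer,order
def cloud(name):
    s=telemetry.read_state()
    p,d=viewer.read_camera(name); c=viewer.calibration(name)
    K=np.array(c["camera_matrix"])
    if name=="wrist":
        T=np.eye(4);T[:3,:3]=cv2.Rodrigues(np.array(s["orientation"]))[0];T[:3,3]=s["tool_pos"];E=T@np.array(c["hand_eye"])
    else: E=np.array(c["extrinsics"])
    v,u=np.mgrid[:480,:640]
    x=(u-K[0,2])/K[0,0]*d;y=(v-K[1,2])/K[1,1]*d
    P=np.stack([x,-y,-d],-1)@E[:3,:3].T+E[:3,3]
    P[d==0]=np.nan
    return p,d,P,E,K
E
python3 - <<'E'
from h import *
a=[]
for n in("scene","side"):
    p,d,P,E,K=cloud(n); cv2.imwrite(f"pics/{n}0.png",p); np.savez(f"{n}0.npz",p=p,P=P); print(n,E[:3,3].round(3),(d>0).mean(),{k:v for k,v in viewer.calibration(n).items() if k not in("extrinsics",)})
print(telemetry.read_state())
E
```

```text
scene [1.422 0.049 0.677] 0.996123046875 {'camera_matrix': array([[506.60270966,   0.        , 329.42562818],
       [  0.        , 506.60270966, 242.18877989],
       [  0.        ,   0.        ,   1.        ]])}
side [ 0.452 -0.657  0.643] 0.9960188802083333 {'camera_matrix': array([[576.37007401,   0.        , 321.58790197],
       [  0.        , 576.37007401, 239.72958557],
       [  0.        ,   0.        ,   1.        ]])}
{'t': 0.1, 'q': array([-1.27438956e+00,  1.31099588e-01,  1.48915025e+00,  1.90556319e-05,
        1.52297298e+00, -8.53634419e-02]), 'dq': array([ 0.0008727 , -0.00101352, -0.00171018,  0.0002685 , -0.00202937,
       -0.00210335]), 'joint_torque': array([ 1.46041282e-03, -5.61341035e+01, -4.93096554e+01,  7.70891737e-02,
        2.91365886e-02, -5.89870160e-05]), 'tool_pos': array([ 0.22344855, -0.55633557,  0.23469503]), 'orientation': array([-3.08293758e+00, -5.95738698e-01,  2.39848657e-04]), 'force': array([ 0.58845404,  0.8609959 , -0.38868769]), 'wrist_torque': array([0.01822322, 0.00160443, 0.02818821]), 'gripper_force': 0.0, 'opening': 0.09313863847226729}
```

View pics/scene0.png

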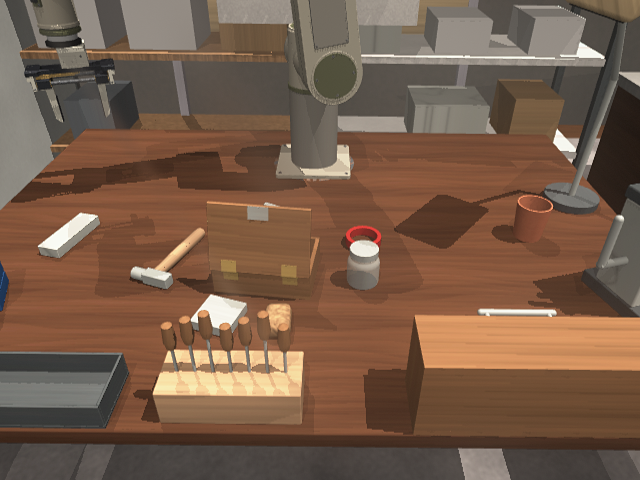

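View pics/side0.png

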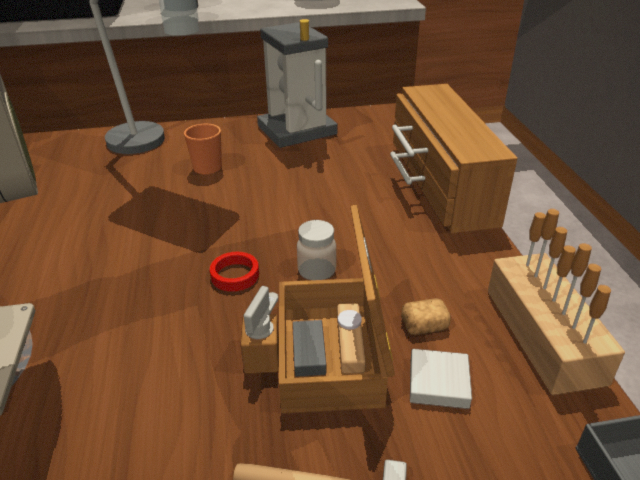

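The scene view shows the open lid (210–310, 205–290) with the hammer to its image-left, the jar (362, 265) and the red tape. The side view shows the tray (280–385, 280–405), the lid edge-on (355–390, 210–400) and the catch on its post (262, 315).

Run:
```python
from h import *
S=np.load("side0.npz");P=S["P"];C=np.load("scene0.npz")["P"]
for (u,v) in [(280,284),(282,406),(384,406),(262,292),(245,345),(262,350),(356,210),(388,395),(316,232),(235,262),(440,375),(425,315),(310,325),(320,345)]:
    print("side",u,v,P[v-2:v+3,u-2:u+3].reshape(-1,3)[12].round(3))
# grip bar: z .09..0.12 in window
w=P[270:350,235:285].reshape(-1,3); b=w[(w[:,2]>.085)&(w[:,2]<.125)]
print("bar",len(b),b.mean(0),b.min(0),b.max(0))
t=w[(w[:,2]>.111)&(w[:,2]<.118)];(c,sz,a)=cv2.minAreaRect(t[:,:2].astype(np.float32)*1000);print("bartop",len(t),c,sz,a)
# rim
w=P[270:412,272:392].reshape(-1,3); r=w[(w[:,2]>.055)&(w[:,2]<.064)]
print("rim",len(r),cv2.minAreaRect(r[:,:2].astype(np.float32)*1000))
# lid outer face from scene cam
w=C[215:285,215:305].reshape(-1,3);w=w[w[:,2]>.08];m=np.median(w,0)
q=w[np.abs(w-m).max(1)<.15];c=q.mean(0);n=np.linalg.svd(q-c,full_matrices=False)[2][2]
k=np.abs((q-c)@n)<.006;q=q[k];c=q.mean(0);n=np.linalg.svd(q-c,full_matrices=False)[2][2];n*=np.sign(n[0])
print("lid",c,n,"angle",np.pi/2-np.arcsin(n[2]),"yaw",np.degrees(np.arctan2(n[1],n[0])),q.min(0),q.max(0))
```

```text
side 280 284 [0.501 0.022 0.061]
side 282 406 [ 0.479 -0.17   0.013]
side 384 406 [ 0.614 -0.187  0.003]
side 262 292 [ 0.47  -0.054  0.115]
side 245 345 [ 0.439 -0.094  0.059]
side 262 350 [ 0.461 -0.096  0.046]
side 356 210 [ 0.613 -0.002  0.199]
side 388 395 [ 0.624 -0.169  0.002]
side 316 232 [0.574 0.113 0.085]
side 235 262 [0.435 0.16  0.006]
side 440 375 [ 0.698 -0.166  0.023]
side 425 315 [ 0.711 -0.059  0.033]
side 310 325 [ 0.537 -0.044  0.03 ]
side 320 345 [ 0.545 -0.088  0.031]
bar 674 [ 0.4601335  -0.07477693  0.1049988 ] [ 0.44145844 -0.0994285   0.08508051] [ 0.47956214 -0.03937336  0.11724398]
bartop 290 (460.9278564453125, -68.39546203613281) (64.99364471435547, 13.016552925109863) 61.38531494140625
rim 2301 ((558.1857299804688, -79.62224578857422), (204.16441345214844, 159.8677520751953), 83.37039184570312)
lid [ 0.62399728 -0.08016077  0.1319936 ] [ 0.96646397 -0.11627187  0.22897215] angle 1.3397746788673974 yaw -6.860083304570335 [ 0.60153927 -0.17256218  0.0800542 ] [0.64954716 0.00380592 0.18869625]
```

send_rows(
  plan=[
    [[1, 0.15, 0.15, 0.32, -0.1], [1, 0.3, 0.3, 0.32, -0.2], [1, 0.45, 0.45, 0.32, -0.3], [1, 0.6, 0.6, 0.32, -0.4], [1, 0.75, 0.75, 0.32, -0.477], [1, 0.9, 0.9, 0.32, -0.477], [1, 1, 1, 0.32, -0.477], [1, 1, 1, 0.32, -0.477], [1, 1, 1, 0.32, -0.477]],
  ],
  force=20,
)

```text
t: 0.85
tool_pos: [0.4259, -0.3537, 0.2993]
orientation: [-3.135, 0.177, -0.0]
force: [0.1, -0.0, 0.7]
opening: 0.0375
gripper_force: 0.0
```

send_rows(
  plan=[
    [[1, 0.14, 0.14, 0, 0], [1, 0.28, 0.28, 0, 0], [1, 0.42, 0.42, 0, 0], [1, 0.56, 0.56, 0, 0], [1, 0.7, 0.7, 0, 0], [1, 0.85, 0.85, 0, 0], [1, 1, 1, 0, 0], [1, 1, 1, 0, 0], [1, 1, 1, 0, 0]],
  ],
)

```text
t: 1.6
tool_pos: [0.6242, -0.1556, 0.2982]
orientation: [-3.136, 0.18, 0.003]
force: [-0.2, 0.4, -0.3]
opening: 0.0003
gripper_force: 0.0
```

send_rows(
  plan=[
    [[1, 0.17, 0.2, 0, 0], [1, 0.17, 0.32, 0, 0], [1, 0.17, 0.32, -0.18, 0], [1, 0.17, 0.32, -0.36, 0], [1, 0.17, 0.32, -0.53, 0], [1, 0.17, 0.32, -0.53, 0], [1, 0.17, 0.32, -0.53, 0]],
  ],
)

```text
t: 2.18
tool_pos: [0.6552, -0.0942, 0.1913]
orientation: [-3.136, 0.188, 0.009]
force: [-0.5, 0.1, 0.2]
opening: 0.0005
gripper_force: 0.0
```

Run:
```python
from h import *
p,d,P,E,K=cloud("side"); cv2.imwrite("pics/side1.png",p[120:440,180:520])
s=telemetry.read_state();print(s["tool_pos"],s["force"])
# tracked corner path
h=np.array([.6275,-.0882]);x=np.array([.993,-.1175])
for th in np.linspace(1.34,0,12):
    r=.115
    a=-r*np.cos(th)+.01*np.sin(th)+.009;z=.06+r*np.sin(th)+.01*np.cos(th)+.017
    T=np.r_[h+a*x,z]; print(round(th,2),T.round(3),((T-s["tool_pos"])/.2).round(3))
```

```text
[ 0.65709459 -0.09434393  0.19461219] [-0.23830561  0.47763617  1.24032947]
1.34 [ 0.62  -0.087  0.191] [-0.186  0.035 -0.017]
1.22 [ 0.606 -0.086  0.188] [-0.254  0.043 -0.031]
1.1 [ 0.593 -0.084  0.184] [-0.32   0.051 -0.054]
0.97 [ 0.581 -0.083  0.178] [-0.383  0.059 -0.084]
0.85 [ 0.569 -0.081  0.17 ] [-0.442  0.065 -0.122]
0.73 [ 0.558 -0.08   0.161] [-0.495  0.072 -0.167]
0.61 [ 0.548 -0.079  0.151] [-0.543  0.077 -0.218]
0.49 [ 0.54  -0.078  0.14 ] [-0.585  0.082 -0.275]
0.37 [ 0.533 -0.077  0.127] [-0.619  0.086 -0.336]
0.24 [ 0.528 -0.076  0.114] [-0.645  0.09  -0.401]
0.12 [ 0.524 -0.076  0.101] [-0.664  0.092 -0.469]
0.0 [ 0.522 -0.076  0.087] [-0.674  0.093 -0.538]
```

View pics/side1.png

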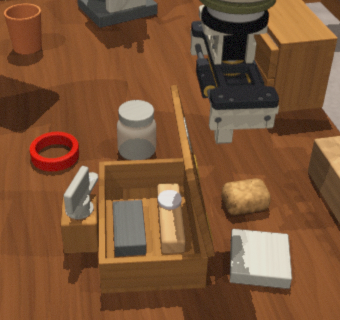

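The closed fingers (crop pixel 225,135) are behind the lid with a gap between them. I'll start the push now.

send_rows(
  plan=[
    [[1, -0.1, 0.02, 0, 0], [1, -0.18, 0.035, -0.01, 0], [1, -0.22, 0.04, -0.02, 0], [1, -0.26, 0.043, -0.03, 0], [1, -0.32, 0.05, -0.05, 0], [1, -0.38, 0.06, -0.08, 0], [1, -0.44, 0.065, -0.12, 0], [1, -0.5, 0.07, -0.17, 0], [1, -0.55, 0.077, -0.22, 0], [1, -0.59, 0.08, -0.28, 0], [1, -0.62, 0.086, -0.34, 0], [1, -0.65, 0.09, -0.4, 0], [1, -0.665, 0.092, -0.46, 0], [1, -0.665, 0.092, -0.46, 0], [1, -0.665, 0.092, -0.46, 0]],
  ],
)

```text
t: 3.48
tool_pos: [0.5254, -0.075, 0.1031]
orientation: [3.136, -0.186, 0.003]
force: [0.0, 0.2, 1.0]
opening: 0.0002
gripper_force: 0.0
```

send_rows(
  plan=[
    [[1, 0, 0, -0.025, 0], [1, 0, 0, -0.05, 0], [1, 0, 0, -0.06, 0], [1, 0, 0, -0.06, 0], [1, 0, 0, -0.06, 0]],
  ],
)

```text
t: 3.9
tool_pos: [0.5245, -0.0743, 0.0894]
orientation: [-3.136, 0.185, 0.001]
force: [0.5, 0.3, 0.4]
opening: 0.0003
gripper_force: 0.0
```

send_rows(
  plan=[
    [[1, 0, 0, -0.01, 0], [1, 0, 0, -0.02, 0], [1, 0, 0, -0.02, 0], [1, 0, 0, -0.02, 0]],
  ],
)

```text
t: 4.23
tool_pos: [0.5248, -0.0744, 0.0872]
orientation: [3.136, -0.185, 0.0]
force: [-6.8, 0.8, 14.3]
opening: 0.0005
gripper_force: 7.1
```

Run:
```python
from h import *
p,d,P,E,K=cloud("side"); cv2.imwrite("pics/side2.png",p[120:440,180:520])
for v,u in [(300,300),(330,300),(370,300),(390,330),(390,370),(330,370)]: print(u,v,P[v,u].round(4))
```

```text
300 300 [ 0.5093 -0.1664  0.1944]
300 330 [ 0.5163 -0.0906  0.0695]
300 370 [ 0.5057 -0.1628  0.071 ]
330 390 [ 0.5416 -0.1794  0.0437]
370 390 [ 0.5939 -0.1843  0.0376]
370 330 [ 0.6116 -0.1084  0.0691]
```

View pics/side2.png

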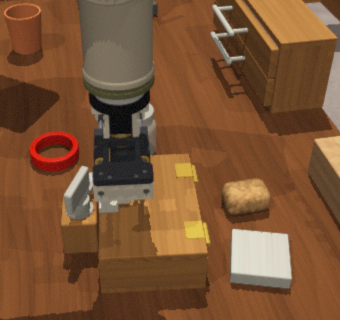

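The lid lies flush: its top reads about 70 mm in depth, and the fingers push back with 14 N. Next I'll lift off and line up on the catch bar.

send_rows(
  plan=[
    [[1, 0, 0, 0.1, 0], [1, 0, 0, 0.3, 0], [-1, 0, 0, 0.45, 0.1], [-1, -0.1, 0.01, 0.45, 0.2], [-1, -0.2, 0.02, 0.45, 0.3], [-1, -0.32, 0.03, 0.45, 0.4], [-1, -0.32, 0.03, 0.45, 0.5], [-1, -0.32, 0.03, 0.45, 0.6], [-1, -0.32, 0.03, 0.45, 0.7], [-1, -0.32, 0.03, 0.45, 0.8], [-1, -0.32, 0.03, 0.45, 0.9], [-1, -0.32, 0.03, 0.45, 1], [-1, -0.32, 0.03, 0.45, 1], [-1, -0.32, 0.03, 0.45, 1]],
  ],
)

```text
t: 5.45
tool_pos: [0.4606, -0.0683, 0.1756]
orientation: [-2.811, -1.403, -0.0]
force: [-0.2, -0.3, 0.6]
opening: 0.0758
gripper_force: 0.0
```

send_rows(
  plan=[
    [[-1, 0, 0, 0, 0.1], [-1, 0, 0, 0, 0.14], [-1, 0, 0, 0, 0.14], [-1, 0, 0, 0, 0.14], [-1, 0, 0, 0, 0.14]],
  ],
)

```text
t: 5.87
tool_pos: [0.4606, -0.0684, 0.1756]
orientation: [2.7, 1.605, 0.0]
force: [0.3, 0.0, -0.8]
opening: 0.0929
gripper_force: 0.0
```

Run:
```python
from h import *
s=telemetry.read_state();R=cv2.Rodrigues(s["orientation"])[0]
print(s["tool_pos"],s["opening"],s["q"].round(2),"y yaw",np.degrees(np.arctan2(R[1,1],R[0,1])))
for n in("wrist","side"):
    p,d,P,E,K=cloud(n); cv2.imwrite(f"pics/{n}3.png",p)
    m=(P[...,2]>.108)&(P[...,2]<.118)&(np.hypot(P[...,0]-.461,P[...,1]+.0685)<.04);t=P[m]
    print(n,len(t),cv2.minAreaRect(t[:,:2].astype(np.float32)*1000) if len(t)>3 else "", t.mean(0) if len(t) else "")
```

```text
[ 0.46059117 -0.0684003   0.17564017] 0.09287333562254793 [-0.26 -0.21  1.93 -0.    1.42  0.24] y yaw -28.532753399790636
wrist 2212 ((461.7323913574219, -66.25566864013672), (63.354156494140625, 11.719278335571289), 62.02895736694336) [ 0.46266203 -0.06481558  0.11380895]
side 341 ((461.0632629394531, -68.12892150878906), (64.30941009521484, 12.080639839172363), 61.51921844482422) [ 0.46046091 -0.07125735  0.11346127]
```

View pics/wrist3.png

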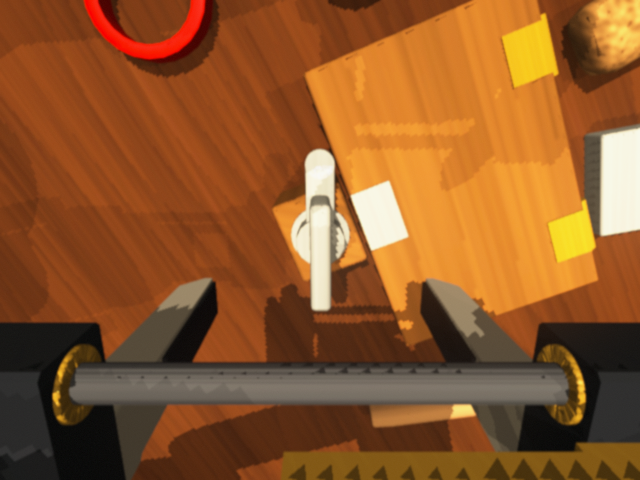

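The bar sits centred between the fingers at about (320, 245), in line with the tool, and the lid is shut. I'll go down and grip.

send_rows(
  plan=[
    [[-1, 0, 0, -0.15, 0], [-1, 0, 0, -0.3, 0], [-1, 0, 0, -0.35, 0], [-1, 0, 0, -0.35, 0], [1, 0, 0, -0.35, 0], [1, 0, 0, -0.35, 0], [1, 0, 0, -0.35, 0], [1, 0, 0, -0.35, 0], [1, 0, 0, -0.35, 0], [1, 0, 0, -0.35, 0], [1, 0, 0, -0.35, 0], [1, 0, 0, -0.35, 0], [1, 0, 0, -0.35, 0], [1, 0, 0, -0.35, 0], [1, 0, 0, -0.35, 0], [1, 0, 0, -0.35, 0]],
  ],
  force=25,
)

```text
t: 7.3
tool_pos: [0.4605, -0.0684, 0.1056]
orientation: [-2.698, -1.61, 0.0]
force: [-1.3, -0.7, 0.4]
opening: 0.018
gripper_force: 0.0
```

send_rows(
  plan=[
    [[1, 0, 0, 0, 0], [1, 0, 0, 0, 0], [1, 0, 0, 0, 0], [1, 0, 0, 0, 0]],
  ],
)

```text
t: 7.63
tool_pos: [0.4613, -0.0688, 0.1057]
orientation: [2.696, 1.609, 0.002]
force: [5.1, -2.5, -3.3]
opening: 0.0117
gripper_force: 25.0
```

send_rows(
  plan=[
    [[1, 0, 0, 0, -0.08], [1, 0, 0, 0, -0.16], [1, 0, 0, 0, -0.24], [1, 0, 0, 0, -0.32], [1, 0, 0, 0, -0.4], [1, 0, 0, 0, -0.48], [1, 0, 0, 0, -0.56], [1, 0, 0, 0, -0.64], [1, 0, 0, 0, -0.72], [1, 0, 0, 0, -0.8], [1, 0, 0, 0, -0.88], [1, 0, 0, 0, -0.96], [1, 0, 0, 0, -1], [1, 0, 0, 0, -1], [1, 0, 0, 0, -1]],
  ],
)

```text
t: 8.88
tool_pos: [0.4607, -0.0679, 0.1056]
orientation: [-3.14, -0.048, -0.001]
force: [0.7, 3.5, -0.1]
opening: 0.0116
gripper_force: 25.0
```

send_rows(
  plan=[
    [[1, 0, 0, 0, -0.06], [1, 0, 0, 0, -0.12], [1, 0, 0, 0, -0.13], [1, 0, 0, 0, -0.13], [1, 0, 0, 0, -0.13]],
  ],
)

```text
t: 9.3
tool_pos: [0.4607, -0.0677, 0.1056]
orientation: [-3.136, 0.165, -0.0]
force: [1.6, 5.6, 0.0]
opening: 0.0118
gripper_force: 25.0
```

send_rows(
  plan=[
    [[-0.2, 0, 0, 0, 0], [-0.2, 0, 0, 0, 0], [-0.2, 0, 0, 0, 0], [-0.2, 0, 0, 0, 0], [-0.2, 0, 0, 0, 0], [-0.2, 0, 0, 0, 0], [-0.2, 0, 0, 0, 0], [-0.2, 0, 0, 0.1, 0], [-0.2, 0, 0, 0.25, 0], [-0.2, 0, 0, 0.4, 0], [-0.2, 0, 0, 0.6, 0], [-0.2, 0, 0, 0.6, 0], [-0.2, 0, 0, 0.6, 0], [-0.2, 0, 0, 0.6, 0]],
  ],
)

```text
t: 10.47
tool_pos: [0.4606, -0.0684, 0.2255]
orientation: [3.137, -0.168, 0.001]
force: [-0.4, -0.2, -0.9]
opening: 0.0559
gripper_force: 0.0
```

Run:
```python
from h import *
s=telemetry.read_state();print(s["t"],s["tool_pos"],s["force"])
p,d,P,E,K=cloud("side"); cv2.imwrite("pics/side4.png",p[120:440,180:520])
p,d,P,E,K=cloud("wrist")
m=(P[...,2]>.108)&(P[...,2]<.118)&(np.hypot(P[...,0]-.461,P[...,1]+.0685)<.04);t=P[m]
print(len(t),cv2.minAreaRect(t[:,:2].astype(np.float32)*1000))
```

```text
10.4667 [ 0.46059104 -0.06842747  0.22547083] [-0.4115371  -0.21149647 -0.86202814]
1566 ((462.39495849609375, -67.2897720336914), (11.80943775177002, 62.9254035949707), 83.5710220336914)
```

View pics/side4.png

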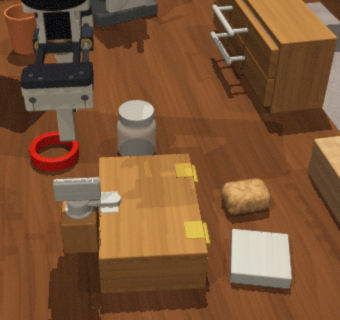

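The tongue (crop pixel 110,200) points straight in over the shut lid. The bar is at -6.4°, the same as the case's yaw, and the gripper is clear.

```bash
python3 -c "
from plant import order;print(order.close_job())"
```

```text
the job is handed in; nothing more can be done
None
```

The lid is shut and the catch is locked with its tongue straight in over the lid. None of the loose things looked disturbed, and I handed the job in at about 10.6 s; no verdict came back.

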